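Open the ratchet bar clamp

TASK

Open the bar clamp on the bench all the way: with a fingertip press down the release plate on top of its sliding jaw and, keeping it pressed, push the jaw back along the bar, away from the brass fitting, until it is fully home against the end stop. Then lift the finger straight off so that the release springs up again. Do not grasp or lift anything, do not force the jaw while its ratchet is locked, and leave the fitting on the clamp's table and the small things lying round the clamp where they are.

Things in the scene. Friction and masses are not known exactly. Their poses are not given: they have to be found in the camera images.
- clamp: Ratchet bar clamp of dark steel bolted to the bench, 352 mm long, 100 mm wide at its bolted feet. Origin on the bench top under the bar; its +x runs level along the bar from the fixed jaw to the end stop (the opening direction), z up. Bar 20 mm wide, top at 44 mm. Fixed jaw 88 mm high at x = -184 to -166 mm, then a work table 46 mm high to x = -122 mm, which carries the fitting.
- end_stop (a point): Top of the clamp's end stop, in its middle: a block 50 mm wide, 62 mm high, at clamp x = +122 to +140 mm, which the sliding jaw meets when fully open.
- jaw (a joint): Place of the sliding jaw on the bar, m: grows as it opens, 0.15 = home at the end stop; starts at 0.005 to 0.06. Middle of its release plate: clamp x = -0.07 + this value. A ratchet (teeth every 8 mm) blocks opening unless the release is held down; then it slides against about 3 N of friction and stays where left. Without the release it can be pushed only towards the fitting.
- release (a joint): How far the release plate is pressed down, m: 0 up, 0.010 bottom stop. Untouched it may stand at 0 to 0.005, as the pawl lies on a tooth. The ratchet is free beyond about 0.005: press 0.007 or more and keep it so while pushing. Spring: 2 N at the top, 6.5 N at the bottom; let up, it locks again at the next tooth, and near the end stop it rises fully.
- release_top (a point): Middle of the top of the release plate, a ribbed steel plate 44 mm along the bar by 40 mm across, 72 mm above the bench when up; moves with it. It lies in a well of the sliding jaw, 64 mm long along the bar, open at both sides, between the moving jaw plate (fitting side) and the upstand (end stop side), both 60 mm wide and 96 mm high; the jaw is 91 mm long in all.
- jaw_upstand (a point): Top edge of the sliding jaw's upstand (a 12 mm thick upright wall), in its middle, on the face towards the release plate: 30 mm from the plate's middle in the opening direction, 96 mm above the bench. A finger in the well pushes this face in the clamp's +x direction.
- brass_fitting: Loose brass pipe fitting standing on the clamp's work table between the jaws, 27 mm across, 40 mm high; origin at the centre of its underside. To stay where it is.
- bushing: Loose rusty steel bushing lying on its side on the bench beside the clamp, 24 mm across, about 35 mm long; origin at the centre of its underside. Bystander.
- cap_nut: Loose small blue cap nut, 22 mm across, 20 mm high, on the bench beside the clamp; origin at the centre of its underside. Bystander.
- nut: Loose steel hexagon nut, 25 mm across, 11 mm high, on the bench beside the clamp; origin at the centre of its underside. Bystander.
- bolt: Loose steel bolt, 58 mm long, 17 mm high, lying on the bench beside the clamp; origin at the centre of its underside. Bystander.
- spanner: Loose small steel spanner, 186 mm long, 9 mm thick, lying on the bench on the robot's side of the clamp; origin at the centre of its underside. Bystander.

How it is judged (in metres and radians):
On the way, in this order (a step that is already met when the one before it is completed fails the run):
1. the release plate is pressed down while the jaw is not yet open (value of joint release above 0.006 m and value of joint jaw below 0.1 m), for 0.1 s.
2. the jaw has been pushed back to the end stop (value of joint jaw above 0.142 m), for 0.1 s.
At the end, for the whole second after the job is handed in: The sliding jaw is within 8 mm of its end stop, the release has sprung up (less than 3 mm down), and the fitting lies within 15 mm of where it was on the clamp's table (value of joint jaw above 0.142 m and value of joint release below 0.003 m and distance of brass_fitting from where it was at the start of the episode below 0.015 m); the robot touches nothing.
It fails at once if the jaw is forced (over 40 N) while its ratchet is locked (value of joint release below 0.003 m and contact force between the fingers and jaw above 40 N).
It fails at once if the fitting on the clamp's table is moved by more than 15 mm or lifted (distance of brass_fitting from where it was at the start of the episode above 0.015 m).
It fails at once if a bystander is moved by more than 20 mm or lifted (distance of any of bushing, cap_nut, nut, bolt, spanner from where it was at the start of the episode above 0.02 m).
It also fails if it takes over 35 s, if anything falls off the work surface, if the arm or the gripper's body presses on something with over 40 N, if the wrist force passes 120 N, or if a joint passes its speed limit or range.

ROBOT

A 6-joint arm with a two-finger parallel gripper is mounted at the origin on a cart in front of the work surface, level with it; the furniture and walls round the work are solid. World frame = base frame: x ahead of the robot, y to its left, z up, the work surface at z = 0. Lengths are in mm, angles in rad, forces in N, time in s.
With the tool pointing down it reaches from about 350 to 875 mm from the base axis. Payload 4.2 kg.
Tool frame: the origin (TCP) lies at the very end of the fingers, on their centre line; the grasp point (between the pads) lies arm.grip_point_offset behind it (arm.grip_point_offset is the distance from the TCP to the grasp point, in mm); z points along the fingers, y is the line along which they close (so a half turn about z gives the same grasp; the last joint's range is limited). The gripper opens to 85 mm and grips with 20 to 120 N. Pads are 22 mm wide; open, the fingers measure 114 mm over their backs; the gripper's body (76 mm by 85 mm) begins 54 mm behind the grasp point. The pads swing forward as they close: fully open they stand 13 mm farther back than shut.
Start: joints at [1.364, 0.385, 0.008, 0, -1.194, -0.259], TCP at [280.677, 558.408, 203.512] pointing down, gripper open.
Joint ranges: [-3.14, 3.14], [-1.21, 2.06], [-1.07, 1.41], [-3.16, 2.05], [-2.99, -0.16], [-3.1, 3.1]. Speed limits (rad/s): [2.79, 2.79, 3.14, 3.14, 3.14, 3.14].

INTERFACE

Orientations are given as a unit quaternion [x, y, z, w].
In Python, from bench import arm, cams, ticket gives the robot as it stands.
- The arm moves only by the tool servo_tool, never from a script. Its argument "commands" is a list that holds one entry, the list of rows, each a list of 7 numbers: the closure in counts, from 0 (fully open) to 255 (shut), then the shift along the tool's x, y, z in m, then the turn, a rotation vector about the tool's x, y, z in degrees. In form: [[[grip, x, y, z, ax, ay, az], ...]]. A call has 1 to 10 rows; each row shifts and turns the commanded pose from where the row before left it, along the tool's axes as they then stand; what a row does not reach is not made up. A row lasts 1/12 s, in which the tool goes at most 41.7 mm and 7.16 degrees, less where a joint would pass 70% of its speed; a pose out of reach is approached as far as the arm can. A call with a gripper value outside its range is refused whole. The fingers move at their own pace and stop on an object; the grip force is fixed at half the most. Time passes only in rows, so rows that do not move let the fingers close. It gives the time, the measured TCP pose, the force, the opening and the grip force at its end, in the units of the state.
- arm.read_state(): the state, without advancing time (a new reading comes with each control period).
- cams.get_image(name): name is "scene" or "top"; returns a dict with "frame" (384x512x3 uint8, blue, green, red), "K" (3x3 intrinsics, pixels), "T" (4x4, takes a point from camera to world coordinates). Camera axes: x right, y up, looking along -z (the intrinsics and any distortion apply to the point x, -y, -z); pixel columns grow to the right and rows downward; lengths in mm; the calibration is good to about 2 mm. A picture is of the moment at which its call begins. There is no depth.
- ticket.job_done(): hands the job in; it is judged then, once.
The state is a dict: "clock": time; "joints": joint angles; "joint_vel": joint speeds; "joint_efforts": joint torques, N m; "position": TCP position; "ee_rot": TCP orientation; "contact_force": force on the tool from outside, world axes, zero at the start; "wrist_torque": the same for the moment, N m; "gripper_width": finger opening in mm; "grasp_force": force on a finger pad.
Only numpy, scipy, OpenCV 4.12 (cv2) and the standard library are available. Lean on these libraries where they do the work, as an engineer would, in place of code of your own. Each camera call takes 0.05 s, during which the arm holds its last target. There are 200 camera calls.

## Working session

There is one attempt and no reset: what is moved stays moved. The work goes in short steps, Python scripts to look and compute and a tool call to move; the robot and the scene stay as the last step left them, time stands still between calls to the robot, and variables do not carry over. Pictures are saved under pics/ and viewed, at most 10 in all, crops included, and the job is handed in when it is done.

Besides the shell and the picture viewer there is one more tool, called after "Request:" as name(argument=value, ...) on one line, values as JSON. servo_tool: Moves the arm, as the interface text tells. Its arguments: {"type":"object","properties":{"commands":{"type":"array","items":{"type":"array","items":{"type":"array","items":{"type":"number"}}}}},"required":["commands"]}

```bash
mkdir -p pics
python3 - <<'E'
from bench import arm,cams
import cv2,numpy as np
for n in("scene","top"):
    d=cams.get_image(n);cv2.imwrite(f"pics/{n}0.png",d["frame"]);print(n,d["K"].tolist(),d["T"].round(3).tolist(),[k for k in d])
s=arm.read_state();print(s,arm.grip_point_offset)
E
```

```text
scene [[443.6063539882731, 0.0, 254.94978146279152], [0.0, 443.6063539882731, 192.09364279766473], [0.0, 0.0, 1.0]] [[0.717, 0.363, -0.595, -12.102], [-0.697, 0.362, -0.619, -742.475], [-0.009, 0.859, 0.512, 519.169], [0.0, 0.0, 0.0, 1.0]] ['frame', 'K', 'T']
top [[404.9795717165279, 0.0, 253.21218483750397], [0.0, 404.9795717165279, 193.29750446872742], [0.0, 0.0, 1.0]] [[-0.02, 0.984, -0.175, 353.099], [-0.999, -0.026, -0.029, -220.969], [-0.033, 0.174, 0.984, 943.127], [0.0, 0.0, 0.0, 1.0]] ['frame', 'K', 'T']
{'clock': 0.1, 'joints': array([ 1.36359955e+00,  3.85482686e-01,  6.76109971e-03, -4.01865617e-04,
       -1.19403265e+00, -2.58562736e-01]), 'joint_vel': array([-0.00077043, -0.00222119,  0.00324408,  0.00137996,  0.0001375 ,
       -0.00097737]), 'joint_efforts': array([-5.29228837e-04, -3.93316054e+01,  1.88930440e+01,  4.19803396e+00,
       -2.55985200e-03,  7.60633753e-06]), 'position': array([280.44551858, 557.89549328, 202.53359118]), 'ee_rot': array([ 9.72988250e-01, -2.30852489e-01, -1.61565603e-04,  9.83430059e-04]), 'contact_force': array([-0.09188196,  0.08367215, -0.02376351]), 'wrist_torque': array([ 0.0036953 , -0.0031724 , -0.01571344]), 'grasp_force': 0.0, 'gripper_width': 85.3300610672636} 18.700000000000003
```

View pics/scene0.png

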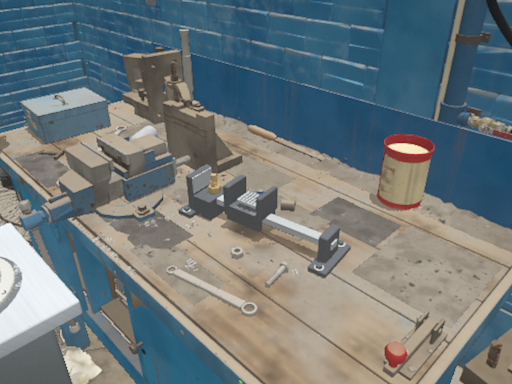

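View pics/top0.png

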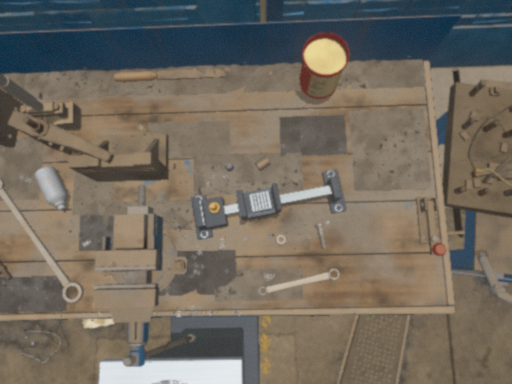

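The scene view shows the clamp with its fixed jaw at about (205,190), the release plate at (250,200) and the end stop at (330,248). In the top view the plate is at (261,201) and the end stop at (334,190). I'll enlarge both.

Run:
```python
import cv2
a=cv2.imread("pics/top0.png")[160:245,185:350];cv2.imwrite("pics/t1.png",cv2.resize(a,None,fx=4.8,fy=4.8,interpolation=3))
a=cv2.imread("pics/scene0.png")[155:280,175:355];cv2.imwrite("pics/s1.png",cv2.resize(a,None,fx=4.4,fy=4.4,interpolation=3))
```

```text
(no output)
```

View pics/t1.png

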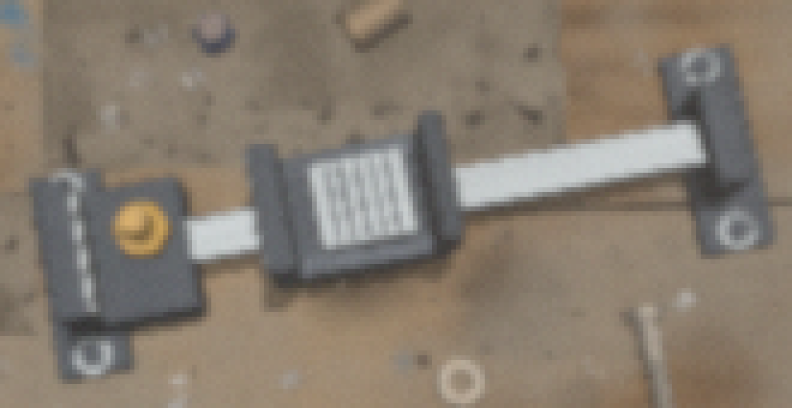

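View pics/s1.png

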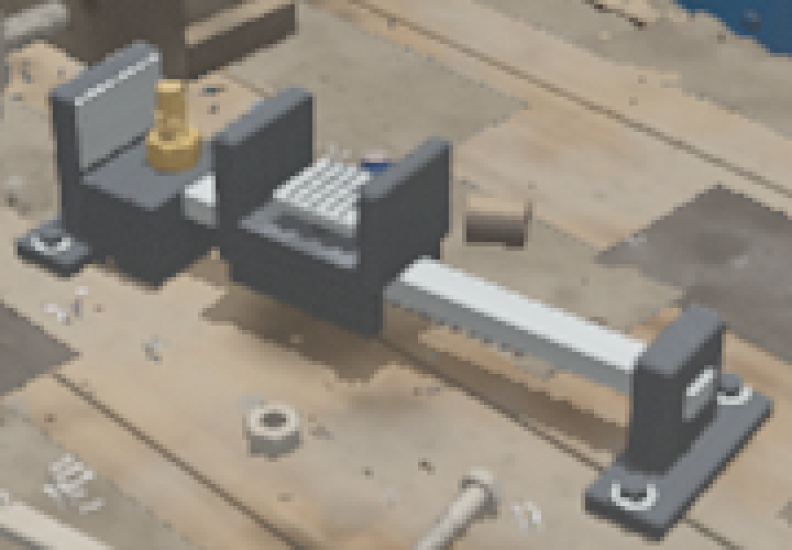

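The plate corners in t1 are (308,160), (404,147), (418,233) and (322,250). The bar runs from (188,239) to the end-stop face at (706,143). I'll cast rays onto planes at known heights and check the results in the scene view.

```bash
cat > h.py <<'E'
import numpy as np
from bench import arm,cams
def ray(d,u,v,z):
    K,T=d["K"],d["T"];p=np.linalg.inv(K)@[u,v,1];r=T[:3,:3]@(p*[1,-1,-1]);o=T[:3,3]
    return o+r*(z-o[2])/r[2]
def proj(d,X):
    K,T=d["K"],d["T"];p=T[:3,:3].T@(np.array(X)-T[:3,3])*[1,-1,-1];q=K@p;return q[:2]/q[2]
E
python3 - <<'E'
from h import *
t=cams.get_image("top");s=cams.get_image("scene")
f=lambda u,v,z:ray(t,185+(u+.5)/4.8-.5,160+(v+.5)/4.8-.5,z)
C=[f(*c,70) for c in[(308,160),(404,147),(418,233),(322,250)]]
print("sides",[np.linalg.norm(C[i]-C[i-1]).round(1) for i in range(4)])
P=np.mean(C,0);A=f(188,239,44);B=f(706,143,44);u=(B-A);L=np.linalg.norm(u);u/=L
print("plate",P,"A",A,"B",B,"L should 244",L,"u",u,"ang",np.degrees(np.arctan2(u[1],u[0])))
n=np.array([-u[1],u[0],0]);O=B-122*u;O[2]=0
print("origin",O,"plate clamp xy",(P-O)@u,(P-O)@n)
e=O+u*131;e[2]=62
up=P+30*u;up[2]=96
for m,X in(("plate",P),("estop",e),("upst",up),("stopface",B)):
    q=proj(s,X);print(m,X.round(1),"s1px",((q-[175,155]+.5)*4.4).round())
print("spanner ends",ray(t,265,290,5),ray(t,335,274,5),"nut",ray(t,281,240,8),"bolt",ray(t,322,236,8))
E
```

```text
sides [np.float64(41.9), np.float64(44.2), np.float64(40.1), np.float64(44.1)]
plate [ 491.56875408 -210.28545822   70.        ] A [ 478.05459325 -127.67868272   44.        ] B [ 517.29670513 -370.96993874   44.        ] L should 244 246.4357494346443 u [ 0.15923871 -0.98724011  0.        ] ang -80.83728875384769
origin [ 497.86958199 -250.5266455     0.        ] plate clamp xy -40.73104982614994 0.18752488983450985
plate [ 491.6 -210.3   70. ] s1px [342. 189.]
estop [ 518.7 -379.9   62. ] s1px [688. 339.]
upst [ 496.3 -239.9   96. ] s1px [398. 159.]
stopface [ 517.3 -371.    44. ] s1px [664. 368.]
spanner ends [ 297.7348189  -215.49429458    5.        ] [ 330.02425591 -374.41865597    5.        ] nut [ 408.96786522 -255.04343107    8.        ] bolt [ 415.98331737 -349.06436698    8.        ]
```

The checks agree: the plate sides measure 42 × 44, and the end stop and upstand reproject correctly. The plate middle is at (491.6, -210.3), the clamp +x axis is at -80.8°, and the jaw is at about 0.029. I'll raise the tool, turn its x onto clamp +x and shut the fingers.

Request:
servo_tool(commands=[[[255,0,0,-0.02,0,0,6.76],[255,0,0,-0.02,0,0,6.76],[255,0,0,-0.02,0,0,6.76],[255,0,0,-0.02,0,0,6.76],[255,0,0,-0.02,0,0,6.76],[255,0,0,-0.02,0,0,6.76],[255,0,0,-0.02,0,0,6.76],[255,0,0,-0.02,0,0,6.76],[255,0,0,0,0,0,0],[255,0,0,0,0,0,0]]])

```text
clock: 1.03
position: [280.7, 558.7, 364.5]
ee_rot: [0.762, -0.648, -0.001, -0.001]
contact_force: [-0.6, 0.1, -0.3]
gripper_width: -0.3
grasp_force: 0.0
```

Request:
servo_tool(commands=[[[255,0.0395,-0.0043,0,0,0,0],[255,0.0395,-0.0043,0,0,0,0],[255,0.0395,-0.0043,0,0,0,0],[255,0.0395,-0.0043,0,0,0,0],[255,0.0395,-0.0043,0,0,0,0],[255,0.0395,-0.0043,0,0,0,0],[255,0.0395,-0.0043,0,0,0,0],[255,0.0395,-0.0043,0,0,0,0],[255,0.0395,-0.0043,0,0,0,0],[255,0.0395,-0.0043,0,0,0,0]]])

```text
clock: 1.87
position: [385.8, 173.2, 362.4]
ee_rot: [0.762, -0.647, -0.0, 0.001]
contact_force: [1.3, 0.9, -0.5]
gripper_width: -0.5
grasp_force: 0.0
```

Request:
servo_tool(commands=[[[255,0.0395,-0.0043,0,0,0,0],[255,0.0395,-0.0043,0,0,0,0],[255,0.0395,-0.0043,0,0,0,0],[255,0.0395,-0.0043,0,0,0,0],[255,0.0395,-0.0043,0,0,0,0],[255,0.0395,-0.0043,0,0,0,0],[255,0.0395,-0.0043,0,0,0,0],[255,0.0395,-0.0043,0,0,0,0],[255,0.0395,-0.0043,0,0,0,0],[255,0.0395,-0.0043,0,0,0,0]]])

```text
clock: 2.7
position: [491.8, -209.5, 362.0]
ee_rot: [0.762, -0.648, -0.001, 0.0]
contact_force: [1.4, 0.4, 0.4]
gripper_width: -0.0
grasp_force: 0.0
```

Request:
servo_tool(commands=[[[255,0,0,0.04,0,0,0],[255,0,0,0.04,0,0,0],[255,0,0,0.04,0,0,0],[255,0,0,0.04,0,0,0],[255,0,0,0.04,0,0,0],[255,0,0,0.03,0,0,0],[255,0,0,0,0,0,0],[255,0,0,0,0,0,0],[255,0,0,0,0,0,0]]])

```text
clock: 3.45
position: [493.5, -207.9, 135.1]
ee_rot: [0.762, -0.647, 0.001, -0.0]
contact_force: [-0.4, -0.3, 0.4]
gripper_width: 0.0
grasp_force: 0.0
```

Run:
```python
from h import *
import cv2
s=cams.get_image("scene");t=cams.get_image("top")
a=cv2.resize(s["frame"][125:255,195:320],None,fx=3.2,fy=3.2,interpolation=3);b=cv2.resize(t["frame"][120:250,200:320],None,fx=3.2,fy=3.2,interpolation=3)
cv2.imwrite("pics/c2.png",np.hstack([a,b]))
p=arm.read_state();print(p["position"],p["contact_force"],p["joints"])
```

```text
[ 494.01338805 -207.83809839  135.97618734] [ 0.28118098 -0.35250525 -0.81407497] [-9.51429602e-02  2.92829951e-01 -3.12627949e-01  6.26564858e-04
 -9.60485948e-01  2.56651233e-01]
```

View pics/c2.png

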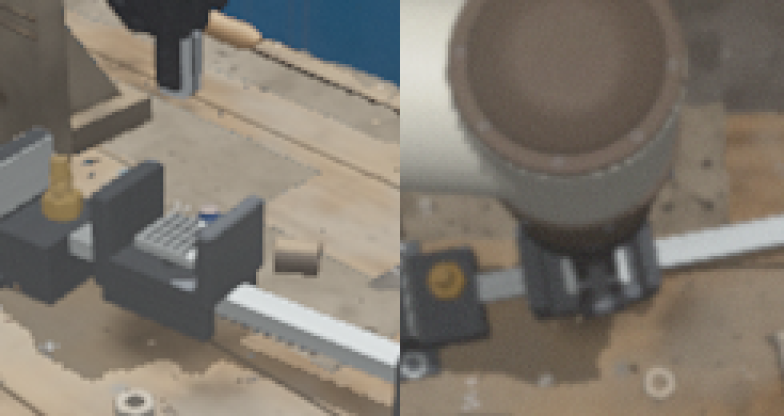

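The shut fingers hang over the well: the tip is at about (180,94) in the left half, above the plate at (170,230), and between the two upright walls in the top view. I'll nudge them 2 mm and come down to just above the plate.

Request:
servo_tool(commands=[[[255,0.002,0.0025,0.02,0,0,0],[255,0,0,0.02,0,0,0],[255,0,0,0.012,0,0,0],[255,0,0,0,0,0,0],[255,0,0,0,0,0,0]]])

```text
clock: 3.97
position: [491.1, -210.2, 82.9]
ee_rot: [0.762, -0.648, 0.001, -0.0]
contact_force: [0.3, -0.1, 0.1]
gripper_width: -0.4
grasp_force: 0.0
```

Request:
servo_tool(commands=[[[255,0,0,0.004,0,0,0],[255,0,0,0.004,0,0,0],[255,0,0,0.002,0,0,0],[255,0,0,0,0,0,0],[255,0,0,0,0,0,0]]])

```text
clock: 4.38
position: [490.3, -210.0, 71.7]
ee_rot: [0.762, -0.648, 0.0, -0.0]
contact_force: [0.9, 0.5, 0.3]
gripper_width: -0.1
grasp_force: 0.0
```

Next I'll press in small steps, watching the force.

Request:
servo_tool(commands=[[[255,0,0,0.003,0,0,0],[255,0,0,0.002,0,0,0],[255,0,0,0,0,0,0],[255,0,0,0,0,0,0]]])

```text
clock: 4.72
position: [490.0, -209.9, 66.3]
ee_rot: [0.762, -0.648, -0.0, 0.0]
contact_force: [0.3, -0.2, -0.4]
gripper_width: -0.1
grasp_force: 0.0
```

Request:
servo_tool(commands=[[[255,0,0,0.002,0,0,0],[255,0,0,0.0015,0,0,0],[255,0,0,0,0,0,0],[255,0,0,0,0,0,0]]])

```text
clock: 5.05
position: [490.1, -209.9, 62.9]
ee_rot: [0.762, -0.648, -0.0, 0.0]
contact_force: [-0.0, 0.5, 0.6]
gripper_width: -0.1
grasp_force: 0.0
```

There's still no contact force at z = 63, so I'll look before going on.

Run:
```python
from h import *
import cv2
s=cams.get_image("scene")
cv2.imwrite("pics/c3.png",cv2.resize(s["frame"][125:255,195:320],None,fx=4.5,fy=4.5,interpolation=3))
p=arm.read_state();print(p["position"],p["contact_force"]);print((proj(s,p["position"])-[195,125]+.5)*4.5)
```

```text
[ 490.14459595 -209.95736496   62.96242176] [ 0.17256346 -0.2358281   0.33801369]
[257.10232288 343.40342837]
```

View pics/c3.png

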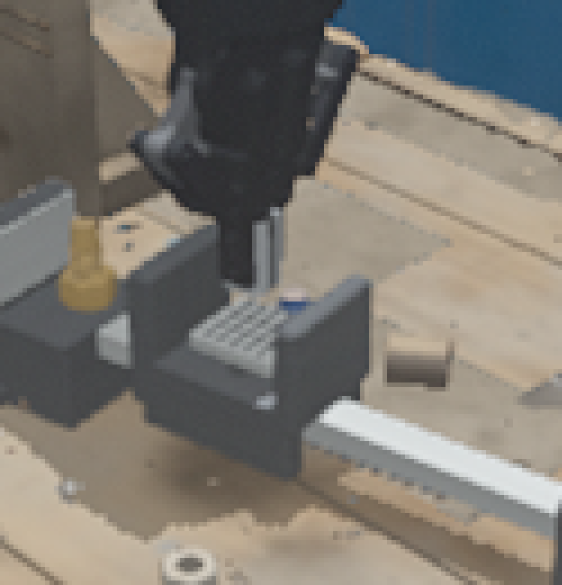

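The fingertip shows at about (245,290), but its TCP projects to (257,343), so the visible tip isn't where the stated TCP is. I'll measure the gap.

Run:
```python
from h import *
import cv2
s=cams.get_image("scene");t=cams.get_image("top")
for dz in(0,10,15,20,25,30):print(dz,((proj(s,[490.1,-210,63+dz])-[195,125]+.5)*4.5).round(), "c2",((proj(s,[493.8,-208,135.5+dz])-[195,125]+.5)*3.2).round())
u=195+245.5/4.5-.5;v=125+290/4.5-.5
for z in(60,72,85):print(z,ray(s,u,v,z).round(1))
a=cv2.resize(t["frame"][150:240,215:315],None,fx=6,fy=6,interpolation=3);cv2.imwrite("pics/t3.png",a)
for dz in(0,20):print("top",((proj(t,[490.1,-210,63+dz])-[215,150]+.5)*6).round())
```

```text
0 [257. 343.] c2 [183. 135.]
10 [257. 324.] c2 [183. 120.]
15 [257. 314.] c2 [183. 112.]
20 [256. 304.] c2 [183. 104.]
25 [256. 294.] c2 [183.  96.]
30 [256. 283.] c2 [183.  89.]
60 [ 521.4 -169.6   60. ]
72 [ 507.5 -184.6   72. ]
85 [ 492.4 -200.8   85. ]
top [274. 314.]
top [273. 306.]
```

View pics/t3.png

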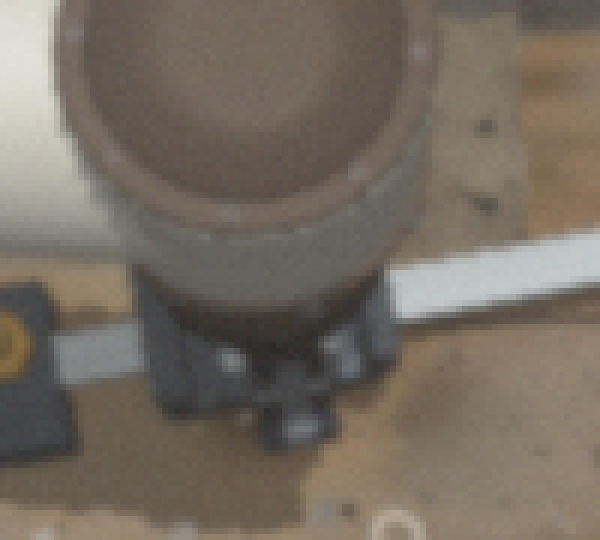

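Both heights give the same result: the shut fingertips end about 22–25 mm above the reported TCP. That explains why there's no contact yet, and the lateral position is fine. I'll keep going down in small steps, guided by force.

Request:
servo_tool(commands=[[[255,0,0,0.003,0,0,0],[255,0,0,0.003,0,0,0],[255,0,0,0,0,0,0],[255,0,0,0,0,0,0]]])

```text
clock: 5.53
position: [489.9, -209.9, 56.7]
ee_rot: [0.762, -0.648, -0.0, 0.0]
contact_force: [0.1, 0.5, -0.3]
gripper_width: 0.1
grasp_force: 0.0
```

Request:
servo_tool(commands=[[[255,0,0,0.002,0,0,0],[255,0,0,0.002,0,0,0],[255,0,0,0,0,0,0],[255,0,0,0,0,0,0]]])

```text
clock: 5.87
position: [490.0, -209.9, 52.8]
ee_rot: [0.762, -0.648, -0.0, 0.0]
contact_force: [0.4, -0.7, -0.1]
gripper_width: 0.0
grasp_force: 0.0
```

Request:
servo_tool(commands=[[[255,0,0,0.002,0,0,0],[255,0,0,0.001,0,0,0],[255,0,0,0,0,0,0],[255,0,0,0,0,0,0]]])

```text
clock: 6.2
position: [490.1, -209.9, 49.9]
ee_rot: [0.762, -0.648, -0.0, 0.0]
contact_force: [-0.3, 0.0, 0.2]
gripper_width: -0.0
grasp_force: 0.0
```

Request:
servo_tool(commands=[[[255,0,0,0.002,0,0,0],[255,0,0,0,0,0,0],[255,0,0,0,0,0,0]]])

```text
clock: 6.45
position: [490.1, -209.9, 47.9]
ee_rot: [0.762, -0.648, -0.0, 0.0]
contact_force: [-0.4, -0.5, 0.5]
gripper_width: -0.2
grasp_force: 0.0
```

Request:
servo_tool(commands=[[[255,0,0,0.002,0,0,0],[255,0,0,0,0,0,0],[255,0,0,0,0,0,0]]])

```text
clock: 6.7
position: [490.0, -209.9, 45.9]
ee_rot: [0.762, -0.648, -0.0, 0.0]
contact_force: [0.3, 0.3, -0.1]
gripper_width: -0.2
grasp_force: 0.0
```

Request:
servo_tool(commands=[[[255,0,0,0.002,0,0,0],[255,0,0,0,0,0,0],[255,0,0,0,0,0,0]]])

```text
clock: 6.95
position: [490.1, -209.9, 43.9]
ee_rot: [0.762, -0.648, -0.0, 0.0]
contact_force: [1.1, -0.2, 0.2]
gripper_width: 0.5
grasp_force: 0.0
```

Request:
servo_tool(commands=[[[255,0,0,0.002,0,0,0],[255,0,0,0,0,0,0],[255,0,0,0,0,0,0]]])

```text
clock: 7.2
position: [490.5, -210.0, 42.2]
ee_rot: [0.762, -0.648, 0.0, -0.0]
contact_force: [1.1, 0.1, 0.9]
gripper_width: 0.2
grasp_force: 0.5
```

Run:
```python
from h import *
import cv2
s=cams.get_image("scene")
cv2.imwrite("pics/c4.png",cv2.resize(s["frame"][150:240,205:305],None,fx=6,fy=6,interpolation=3))
p=arm.read_state();print(p["position"],p["contact_force"])
for dz in(0,20,25,30):print(dz,((proj(s,p["position"]+[0,0,dz])-[205,150]+.5)*6).round())
```

```text
[ 490.47907883 -209.98329915   42.21275176] [-0.27766851 -0.3495497   1.8728484 ]
0 [284. 361.]
20 [284. 309.]
25 [283. 296.]
30 [283. 283.]
```

View pics/c4.png

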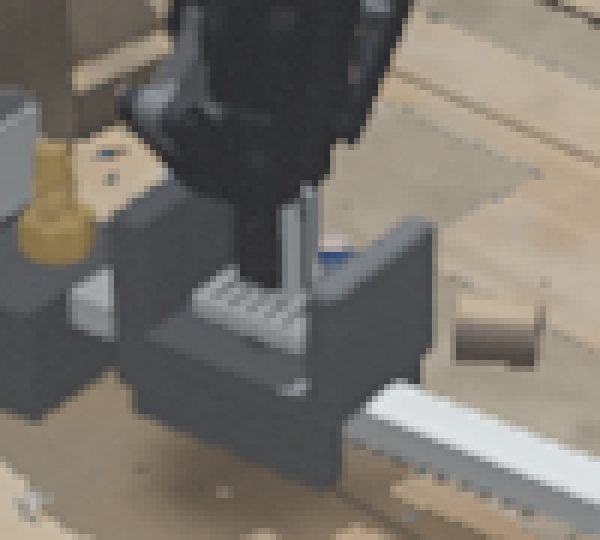

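The fingertips now rest on the plate, at about (270,285), with the force at 1–2 N. I'll press on to the bottom stop.

Request:
servo_tool(commands=[[[255,0,0,0.002,0,0,0],[255,0,0,0.001,0,0,0],[255,0,0,0,0,0,0],[255,0,0,0,0,0,0]]])

```text
clock: 7.58
position: [490.5, -210.0, 39.3]
ee_rot: [0.762, -0.648, 0.0, -0.0]
contact_force: [0.1, 0.1, 3.6]
gripper_width: 0.2
grasp_force: 1.9
```

Request:
servo_tool(commands=[[[255,0,0,0.002,0,0,0],[255,0,0,0,0,0,0],[255,0,0,0,0,0,0]]])

```text
clock: 7.83
position: [490.5, -210.0, 37.2]
ee_rot: [0.762, -0.648, 0.0, -0.0]
contact_force: [-0.5, 0.3, 4.7]
gripper_width: 0.3
grasp_force: 2.3
```

Request:
servo_tool(commands=[[[255,0,0,0.001,0,0,0],[255,0,0,0,0,0,0],[255,0,0,0,0,0,0]]])

```text
clock: 8.08
position: [490.5, -210.0, 36.2]
ee_rot: [0.762, -0.648, 0.0, -0.0]
contact_force: [0.3, 0.8, 4.8]
gripper_width: 0.0
grasp_force: 2.5
```

Request:
servo_tool(commands=[[[255,0,0,0.002,0,0,0],[255,0,0,0,0,0,0],[255,0,0,0,0,0,0]]])

```text
clock: 8.33
position: [490.5, -210.0, 34.4]
ee_rot: [0.762, -0.648, 0.0, -0.0]
contact_force: [-0.2, -0.0, 6.4]
gripper_width: 0.4
grasp_force: 2.9
```

Request:
servo_tool(commands=[[[255,0,0,0.001,0,0,0],[255,0,0,0,0,0,0],[255,0,0,0,0,0,0]]])

```text
clock: 8.58
position: [490.6, -210.1, 34.2]
ee_rot: [0.762, -0.648, 0.001, -0.0]
contact_force: [-0.5, 1.5, 10.2]
gripper_width: -0.1
grasp_force: 5.4
```

The plate is at its bottom stop (10 N). I'll push along tool +x.

Request:
servo_tool(commands=[[[255,0.003,0,0,0,0,0],[255,0.004,0,0,0,0,0],[255,0.004,0,0,0,0,0],[255,0.004,0,0,0,0,0],[255,0.004,0,0,0,0,0],[255,0.004,0,0,0,0,0]]])

```text
clock: 9.08
position: [494.4, -232.6, 34.2]
ee_rot: [0.762, -0.648, 0.0, -0.0]
contact_force: [-1.7, 2.8, 10.7]
gripper_width: 0.0
grasp_force: 5.3
```

Request:
servo_tool(commands=[[[255,0.003,0,0,0,0,0],[255,0.003,0,0,0,0,0],[255,0.003,0,0,0,0,0],[255,0.003,0,0,0,0,0]]])

```text
clock: 9.42
position: [496.3, -244.4, 34.2]
ee_rot: [0.762, -0.648, 0.001, -0.0]
contact_force: [-1.1, 4.0, 10.2]
gripper_width: 0.3
grasp_force: 5.2
```

Request:
servo_tool(commands=[[[255,0.004,0,0,0,0,0],[255,0.005,0,0,0,0,0],[255,0.005,0,0,0,0,0],[255,0.005,0,0,0,0,0],[255,0.005,0,0,0,0,0],[255,0.005,0,0,0,0,0],[255,0.005,0,0,0,0,0],[255,0.005,0,0,0,0,0],[255,0.005,0,0,0,0,0],[255,0.005,0,0,0,0,0]]])

```text
clock: 10.25
position: [504.5, -292.8, 34.3]
ee_rot: [0.762, -0.648, 0.001, -0.0]
contact_force: [0.4, 3.2, 9.5]
gripper_width: 0.1
grasp_force: 4.8
```

Request:
servo_tool(commands=[[[255,0.005,0,0,0,0,0],[255,0.005,0,0,0,0,0],[255,0.004,0,0,0,0,0],[255,0.004,0,0,0,0,0],[255,0.004,0,0,0,0,0],[255,0.003,0,0,0,0,0],[255,0.003,0,0,0,0,0]]])

```text
clock: 10.83
position: [509.2, -320.5, 34.3]
ee_rot: [0.762, -0.648, 0.001, -0.001]
contact_force: [0.5, 3.6, 8.7]
gripper_width: 0.5
grasp_force: 4.5
```

Request:
servo_tool(commands=[[[255,0.002,0,0.0005,0,0,0],[255,0.002,0,0,0,0,0],[255,0.002,0,0,0,0,0],[255,0.002,0,0,0,0,0]]])

```text
clock: 11.17
position: [510.3, -328.0, 34.2]
ee_rot: [0.762, -0.648, 0.001, -0.001]
contact_force: [-0.1, 10.2, 14.3]
gripper_width: 0.3
grasp_force: 7.6
```

Request:
servo_tool(commands=[[[255,0.002,0,0,0,0,0],[255,0.002,0,0,0,0,0],[255,0.002,0,0,0,0,0],[255,0.002,0,0,0,0,0]]])

```text
clock: 11.5
position: [511.0, -334.3, 34.2]
ee_rot: [0.762, -0.648, -0.001, -0.001]
contact_force: [-1.2, 10.4, 13.6]
gripper_width: 0.0
grasp_force: 7.1
```

Request:
servo_tool(commands=[[[255,0.002,0,0,0,0,0],[255,0.002,0,0,0,0,0],[255,0.002,0,0,0,0,0],[255,0.002,0,0,0,0,0]]])

```text
clock: 11.83
position: [512.1, -342.0, 34.1]
ee_rot: [0.762, -0.648, -0.001, -0.001]
contact_force: [-1.1, 11.0, 14.1]
gripper_width: 0.2
grasp_force: 7.1
```

The side force jumped to 10 N after about 120 mm, which matches the expected 121 mm to home, and the finger now slides on the plate. I'll check with a picture while it's still pressed.

Run:
```python
from h import *
import cv2
s=cams.get_image("scene")
cv2.imwrite("pics/c5.png",cv2.resize(s["frame"][160:290,200:360],None,fx=4.5,fy=4.5,interpolation=3))
print(arm.read_state()["contact_force"])
```

```text
[-0.71589748 10.19068089 12.95694418]
```

View pics/c5.png

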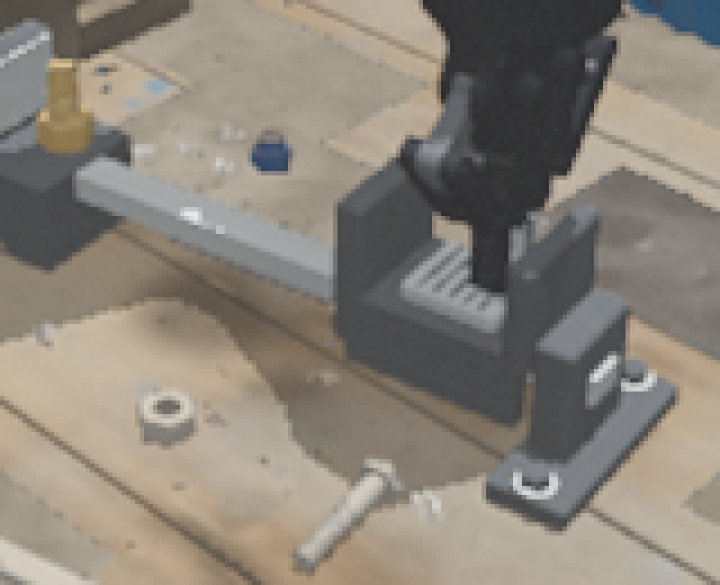

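The jaw is up against the end stop, with the finger close to the upstand, and the fitting, nut and bolt haven't moved. A few more millimetres onto the upstand will make sure.

Request:
servo_tool(commands=[[[255,0.002,0,0,0,0,0],[255,0.002,0,0,0,0,0],[255,0,0,0,0,0,0]]])

```text
clock: 12.13
position: [512.7, -346.3, 34.1]
ee_rot: [0.762, -0.648, -0.001, -0.001]
contact_force: [-0.8, 8.9, 14.7]
gripper_width: 0.4
grasp_force: 6.8
```

Request:
servo_tool(commands=[[[255,0.001,0,0,0,0,0],[255,0.001,0,0,0,0,0],[255,0,0,0,0,0,0]]])

```text
clock: 12.38
position: [512.6, -346.6, 34.1]
ee_rot: [0.762, -0.648, -0.002, -0.001]
contact_force: [-2.1, 15.5, 16.4]
gripper_width: -0.2
grasp_force: 9.6
```

The upstand is solid at 15 N with no further movement, so the jaw is home. I'll ease off the preload and lift straight up.

Request:
servo_tool(commands=[[[255,-0.002,0,0,0,0,0],[255,0,0,-0.003,0,0,0],[255,0,0,-0.005,0,0,0],[255,0,0,-0.01,0,0,0],[255,0,0,-0.02,0,0,0],[255,0,0,-0.03,0,0,0],[255,0,0,-0.03,0,0,0],[255,0,0,-0.03,0,0,0],[255,0,0,0,0,0,0],[255,0,0,0,0,0,0]]])

```text
clock: 13.22
position: [513.1, -348.9, 162.5]
ee_rot: [0.762, -0.648, 0.002, -0.001]
contact_force: [-0.0, 0.9, -0.5]
gripper_width: -0.0
grasp_force: 0.0
```

Run:
```python
from h import *
import cv2
s=cams.get_image("scene")
cv2.imwrite("pics/c6.png",cv2.resize(s["frame"][160:290,200:360],None,fx=4.5,fy=4.5,interpolation=3))
print(arm.read_state()["contact_force"])
# expected upstand top-mid at jaw 0.150 / 0.142
u=np.array([.159,-.987,0]);O=np.array([497.9,-250.5,0])
for j in(150,142):print(j,((proj(s,O+u*(-70+j+30)+[0,0,96])-[200,160]+.5)*4.5).round(),"plate",((proj(s,O+u*(-70+j)+[0,0,72])-[200,160]+.5)*4.5).round())
```

```text
[ 0.57917358 -0.20680057 -0.23307542]
150 [549. 233.] plate [479. 260.]
142 [531. 227.] plate [462. 253.]
```

View pics/c6.png

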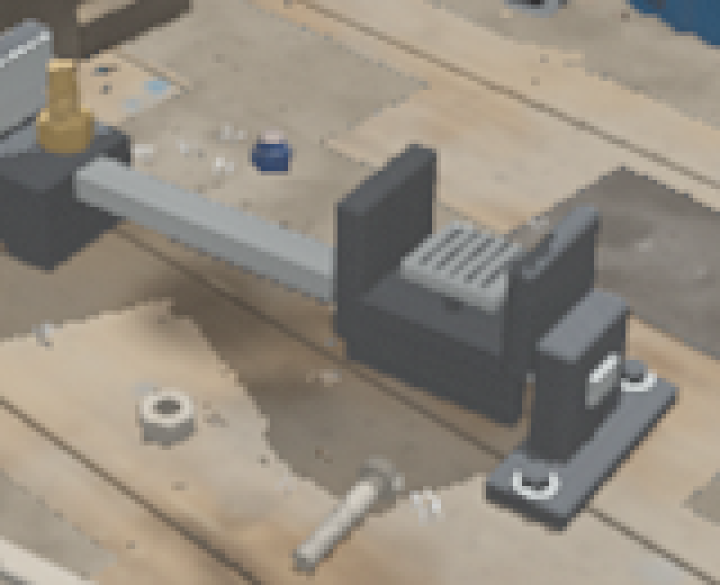

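The upstand's inner top edge is centred at about (550,237), which matches home (549,233). The plate has risen, and the fitting and the things in view haven't moved.

```bash
python3 -c "
from bench import ticket
print(ticket.job_done())"
```

```text
the job is handed in; nothing more can be done
None
```

The clamp is fully open: the jaw is home against the end stop, the release has sprung up, the finger is clear, the fitting did not move, and the job is handed in (no verdict was shown).

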